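# Unclamp a hand stamp and show its face to the inspection camera

### The job

Wind the vise's crank anticlockwise (as seen from the crank's end), about two full turns, until the jaw is fully open at its stop, and leave it open; then lift the wooden stamp out by its handle. Hold it up to the small inspection camera: the rubber face looking squarely into the lens from 16 cm away, centred on the lens's line of sight, with the stamp's long side running up and down in the camera's picture. Finish while still holding it there, still; touch neither the camera nor the bystanders (ink jar, tape roll, eraser, ink roller).

Things in the scene. Friction and masses are not known exactly. Their poses are not given: they have to be found in the camera images.
- vise: grey machine vise, fixed, foot 185 x 96 mm. Origin: centre of the underside. x: along the screw from the crank end (-x, toward the robot) to the fixed jaw; z up. Bed top at 50 mm, jaws 80 mm wide, tops at 75 mm, screw bearing 85 mm. A lip on the near, moving jaw reaches 9 mm over the stamp's mount and holds it down till the jaw has opened (18 mm at most, toward the crank).
- crank (a joint): crank angle, rad. 0 = handle straight up, jaw closed; grows anticlockwise seen from the crank's end (from the top toward the vise's +y). Hard stop at 14.5 = jaw fully open. Starts between 0.05 and 2.5. About 2 N at the handle turns it; it stays where left. The jaw moves 1.27 mm per rad; the crank does not shift along the screw.
- crank_axis (a point): centre of the circle on which the middle of the crank's handle travels: on the screw's axis, 126 mm on the crank side of the vise's origin and 66 mm above the table. Axes as the vise's.
- crank_handle (a point): middle of the crank's handle, a black sleeve 15 mm thick, 48 mm long, level along the vise's x, pointing away from the jaws, free to turn on its pin. It travels round crank_axis at 34 mm radius in the vise's y-z plane. Pinch it from above, fingers closing along the vise's y, and carry it round with the gripper pointing down. Axes turn with the crank.
- stamp: wooden hand stamp, 75 mm tall, 0.08 to 0.17 kg: rubber face 66 x 40 mm, mount 70 (x) x 44 (y) mm up to 15 mm, bar handle 42 mm long (x), 20 mm thick (y) from 28 to 75 mm above the face. Origin: centre of the face (underside). z: from face to handle; x: along the long side. Starts upright, x along the vise's x, about 20 mm beyond the vise's origin.
- camera_head: inspection camera's head, a grey box 62 mm wide with one round lens, fixed, lens 105 mm above the table. Origin: centre of the lens. It looks along its own -x, 55 degrees above level; y is level, z is up in its picture. The stamp's origin belongs at (-160, 0, 0) mm in this frame, stamp z along this frame's -x, stamp x along this frame's z, either way round.
- camera: the same camera's stand, a black foot of 84 mm diameter and a post, fixed; origin at the centre of the foot on the table; x level, the lens looks to the -x side.
- ink_jar: bystander: ink jar, 54 mm wide, 57 mm tall, origin at its underside
- masking_tape: bystander: roll of tape lying flat, 104 mm across, 24 mm high, origin at its underside
- eraser: bystander: eraser 23 x 45 x 13 mm, origin at its underside
- brayer: bystander: ink roller with wooden handle, 193 x 98 x 38 mm, origin at its underside
Mind the look-alikes: they are no part of the job. Of the things shaped like the stamp, the wooden one is meant.

How it is judged:
By the outcome, as a careful person would: the job done as asked, in the order asked, and still so for the second after the job is handed in, while the arm keeps its last pose, push and grip.
It also fails if it takes over 72 s, if anything falls off the work surface, if the arm or the gripper's body presses on something with over 40 N, if the wrist force passes 120 N, or if a joint passes its speed limit or range.

### The arm

A 6-joint arm with a two-finger parallel gripper is mounted at the origin on a cart in front of the work surface, level with it; the furniture and walls round the work are solid. World frame = base frame: x ahead of the robot, y to its left, z up, the work surface at z = 0. Lengths are in m, angles in rad, forces in N, time in s.
With the tool pointing down it reaches from about 0.25 to 0.725 m from the base axis. Payload 4 kg.
Tool frame: the origin (TCP) lies midway between the tips of the shut fingers; the grasp point (between the pads) lies 19 mm behind it; z points along the fingers, y is the line along which they close (so a half turn about z gives the same grasp; the last joint's range is limited). The gripper opens to 85 mm and grips with 20 to 120 N. Pads are 22 mm wide; open, the fingers measure 114 mm over their backs; the gripper's body (76 mm by 85 mm) begins 54 mm behind the grasp point. The pads swing forward as they close: fully open they stand 13 mm farther back than shut.
Start: joints at [-1.246, 0.241, 0.005, 1.335, 0, 1.571], TCP at [0.16, -0.474, 0.231] pointing down, gripper open.
Joint ranges: [-2.72, 2.72], [-1.05, 1.87], [-1.09, 1.28], [-1.99, 2.15], [-1.42, 1.44], [-3.14, 3.14]. Speed limits (rad/s): [2.79, 2.79, 3.14, 3.14, 3.14, 3.14].

### API

Orientations are given as a unit quaternion [x, y, z, w].
In Python, from workcell import get_obs, camera, job_done, silhouettes gives the robot as it stands. The module is installed in compiled form; this text tells all that it offers.
- The arm moves only by the tool drive_tool, never from a script. Its argument "increments" is a list of rows, each a list of 3 entries, a list of its own where there are three numbers: the shift along the world's x, y, z in mm, then the turn, a rotation vector about the world's x, y, z in degrees, then the opening, from 0 (shut) to 1 (fully open). A call has 1 to 8 rows; each row shifts and turns the commanded pose from where the row before left it; what a row does not reach is not made up. A row lasts 1/12 s, in which the tool goes at most 41.7 mm and 7.16 degrees, less where a joint would pass 70% of its speed; a pose out of reach is approached as far as the arm can. A call is refused whole if a number of a shift passes 41.7 or a number of a turn 7.16, either way. A call with a gripper value outside its range is refused whole. The fingers move at their own pace and stop on an object; the grip force is fixed at half the most. Time passes only in rows, so rows that do not move let the fingers close. It gives the time, the measured TCP pose, the force, the opening and the grip force at its end, in the units of the state.
- get_obs(): the state, without advancing time (a new reading comes with each control period).
- camera(name): name is "side" or "top"; returns a dict with "image" (480x640x3 uint8, red, green, blue), "K" (3x3 intrinsics, pixels), "view" (4x4, takes a point from world to camera coordinates). Camera axes: x right, y down, z forward; pixel columns grow to the right and rows downward; lengths in m; the calibration is good to about 2 mm. A picture is of the moment at which its call begins. There is no depth.
- job_done(): hands the job in; it is judged then, once.
Trained networks look in a picture, given as the dict that the camera call returned (one of the last four; its "shot" number tells which), for a name from the list of things; names that differ only in an ending like _2 or _b are one class to them, and where a whole thing is asked for, a point or a joint stands for the part that bears it (a point fixed in the world has none). Each returns a list of dicts, best first, with "conf" (0 to 1); they miss things now and then, are a little off and sometimes report something else, mostly with a low value. They report only what shows in the picture. A call takes as long as a camera call. They do not tell look-alikes from the thing itself.
- silhouettes(query, picture): "region" (480x640 bool, what is visible of it) and "bbox" ([left, top, right, bottom] in pixels, round what is visible of it).
The state is a dict: "clock": time; "joint_pos": joint angles; "joint_vel": joint speeds; "tau": joint torques, N m; "eef_pos": TCP position; "tool_rot": TCP orientation; "ft_force": force on the tool from outside, world axes, zero at the start; "ft_torque": the same for the moment, N m; "grip_width": finger opening in m; "grasp_force": force on a finger pad.
Only numpy, scipy, OpenCV 4.12 (cv2) and the standard library are available. Lean on these libraries where they do the work, as an engineer would, in place of code of your own. Each camera call takes 0.05 s, during which the arm holds its last target. There are 200 camera calls.

## Working session

There is one attempt and no reset: what is moved stays moved. The work goes in short steps, Python scripts to look and compute and a tool call to move; the robot and the scene stay as the last step left them, time stands still between calls to the robot, and variables do not carry over. Pictures are saved under pics/ and viewed, at most 10 in all, crops included, and the job is handed in when it is done.

Besides the shell and the picture viewer there is one more tool, called after ">>>" as name(argument=value, ...), one argument or row to a line, values as JSON. drive_tool: Moves the arm, as the interface text tells. Its arguments: {"type":"object","properties":{"increments":{"type":"array"}},"required":["increments"]}

```bash
mkdir -p pics
python3 - <<'E'
from workcell import *
import cv2,numpy as np,pickle
o=get_obs();print(o['clock'],o['eef_pos'],o['tool_rot'],o['grip_width'])
D={}
for n in('side','top'):
    p=camera(n);D[n]=p;cv2.imwrite(f'pics/{n}0.png',p['image'][:,:,::-1])
    print(n,p['K'].tolist(),np.round(p['view'],4).tolist())
    for q in('vise','crank','stamp','camera_head','camera','ink_jar','masking_tape','eraser','brayer'):
        for r in silhouettes(q,p)[:4]:
            ys,xs=np.nonzero(r['region']);print(q,round(r['conf'],2),r['bbox'],xs.mean().round(1),ys.mean().round(1))
            D[n,q,len([k for k in D if k[:2]==(n,q)])]=r
pickle.dump(D,open('d0.pkl','wb'))
E
```

```text
0.0 [ 0.1593608  -0.47325287  0.2304089 ] [ 9.86840552e-01  1.61692991e-01 -1.60923557e-04 -1.03747716e-03] 0.08513944469602219
side [[536.6518472471425, 0.0, 322.08494782819815], [0.0, 536.6518472471425, 238.0428724472873], [0.0, 0.0, 1.0]] [[0.9358, -0.3524, 0.0076, -0.5523], [-0.1745, -0.4819, -0.8587, 0.2031], [0.3063, 0.8022, -0.5125, 1.2133], [0.0, 0.0, 0.0, 1.0]]
vise 0.89 [259.7, 212.7, 342.6, 249.7] 306.2 232.3
stamp 0.95 [306.8, 200.1, 331.9, 227.7] 317.9 214.5
stamp 0.83 [239.1, 242.4, 256.1, 276.5] 246.5 260.4
stamp 0.71 [237.1, 200.3, 255.9, 230.1] 245.4 217.0
stamp 0.68 [298.3, 242.3, 317.3, 282.8] 308.2 265.4
camera_head 0.79 [352.2, 279.0, 375.4, 307.8] 362.3 293.3
camera_head 0.2 [339.9, 382.8, 394.5, 432.7] 366.2 406.2
camera 0.84 [339.2, 277.2, 375.2, 336.0] 360.4 311.2
ink_jar 0.91 [367.9, 244.1, 390.0, 269.1] 379.2 258.2
masking_tape 0.82 [338.4, 380.8, 395.5, 429.5] 366.4 406.3
eraser 0.51 [368.4, 246.7, 390.5, 268.5] 379.4 258.2
eraser 0.32 [260.1, 214.3, 341.8, 251.9] 306.5 232.2
brayer 0.71 [354.8, 278.4, 373.2, 307.7] 362.0 293.1
top [[450.2821123495867, 0.0
[... 160 characters left out ...]
616, -0.0169, -0.998, 1.2125], [0.0, 0.0, 0.0, 1.0]]
crank 0.55 [222.4, 256.9, 238.0, 277.0] 226.6 264.8
stamp 0.95 [176.3, 273.4, 205.6, 291.1] 190.6 283.4
stamp 0.73 [264.2, 291.1, 291.9, 313.4] 277.8 300.9
stamp 0.64 [289.5, 235.0, 321.8, 260.6] 305.4 247.4
stamp 0.17 [451.1, 191.7, 463.3, 207.7] 454.9 200.5
camera_head 0.77 [382.3, 216.4, 408.0, 235.7] 394.0 226.9
camera 0.76 [374.2, 216.7, 405.7, 244.5] 389.6 229.5
ink_jar 0.72 [307.8, 168.3, 322.5, 192.7] 315.4 178.6
masking_tape 0.72 [457.9, 243.7, 497.6, 280.2] 475.0 260.9
masking_tape 0.47 [220.4, 256.2, 239.4, 281.1] 227.4 265.0
eraser 0.7 [453.1, 193.6, 459.5, 207.1] 454.9 200.3
brayer 0.61 [144.8, 200.3, 178.5, 272.2] 159.3 229.9
```

View pics/side0.png

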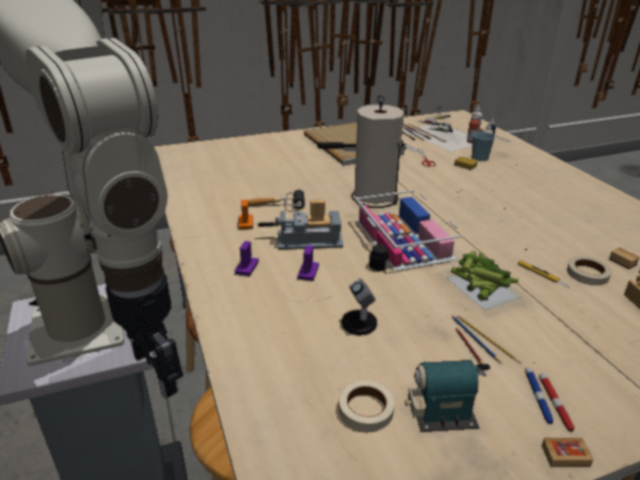

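View pics/top0.png

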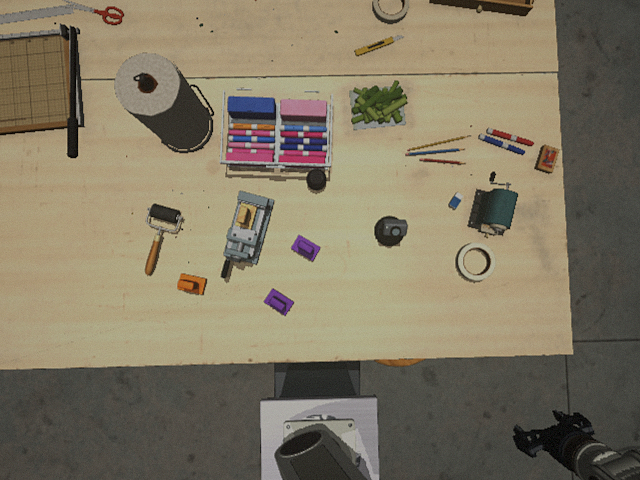

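Side view: wooden stamp in the vise at (318,212), orange look-alike (245,215), purple look-alikes (247,260) and (308,265). In the top view: wooden (245,215), orange (192,284), purple (306,248) and (279,301). Only the one in the vise is wooden, so it is the one meant. The camera stand is at top (391,231) and side (360,310). I'll confirm it in an enlarged crop.

Run:
```python
import cv2,numpy as np
t=cv2.imread('pics/top0.png');s=cv2.imread('pics/side0.png')
r=lambda im,x,y,w,h,k:cv2.resize(im[y:y+h,x:x+w],(w*k,h*k),interpolation=cv2.INTER_CUBIC)
a=r(t,215,185,65,100,6)      # 390x600
b=np.vstack([r(s,250,190,100,70,4),r(t,365,205,50,50,4)[:,:].repeat(1,0) if 0 else np.hstack([r(t,365,205,50,50,4),r(s,335,272,50,70,4)[:200]])])
b=cv2.copyMakeBorder(b,0,600-b.shape[0],0,0,cv2.BORDER_CONSTANT)
cv2.imwrite('pics/crop0.png',np.hstack([a,b]))
```

```text
(no output)
```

View pics/crop0.png

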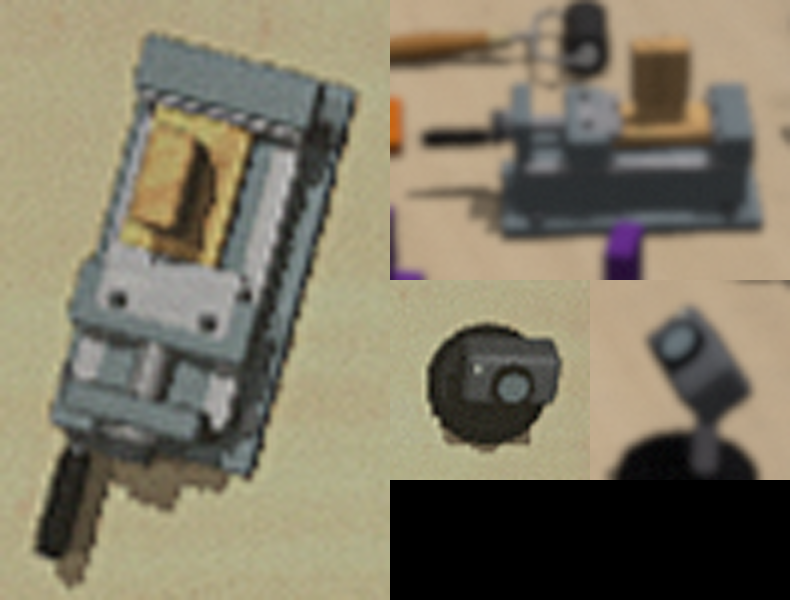

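The crop confirms that the wooden stamp sits in the vise, with its handle top at top-view px ~(242,214). The crank handle runs from px (223,277) to (227,260). The inspection camera is at (391,231) and looks toward the robot. Next I'll fit the poses.

```bash
cat > h.py <<'E'
import numpy as np,pickle,cv2
from scipy.optimize import least_squares
D=pickle.load(open('d0.pkl','rb'))
def proj(n,P):
    p=D[n];P=np.atleast_2d(P);c=P@p['view'][:3,:3].T+p['view'][:3,3];u=c@p['K'].T;return u[:,:2]/u[:,2:]
def onz(n,uv,z):
    p=D[n];R,t=p['view'][:3,:3],p['view'][:3,3];C=-R.T@t;d=R.T@np.linalg.solve(p['K'],[*uv,1]);return C+d*(z-C[2])/d[2]
def tri(obs):
    r=least_squares(lambda X:np.concatenate([proj(n,X)[0]-uv for n,uv in obs]),[.45,0,.05]);return r.x,np.sqrt(2*r.cost)
def Rz(a):return np.array([[np.cos(a),-np.sin(a),0],[np.sin(a),np.cos(a),0],[0,0,1]])
E
python3 - <<'E'
from h import *
T=lambda x,y:(np.array([x,y])+.5)/6-.5+[215,185]
S=lambda x,y:(np.array([x-390,y])+.5)/4-.5+[250,190]
obs=[('top',(92.5,-48,8),T(355,90)),('top',(-92.5,-48,8),T(248,478)),
('side',(-92.5,-48,0),S(503,238)),('side',(92.5,-48,0),S(762,226))]
def f(q):
    return np.concatenate([proj(n,[q[0],q[1],0]+Rz(q[2])@np.array(P)/1000)[0]-uv for n,P,uv in obs])
r=least_squares(f,[.5,.15,0]);q=r.x;print('vise',q[:2],np.degrees(q[2]),r.fun.round(1))
w=lambda P:np.array([q[0],q[1],0])+Rz(q[2])@np.array(P)/1000
st=onz('top',T(162,176),.125);print('stamp top',st,'expected',w((20,0,125)))
print('in vise',Rz(-q[2])@(st-[q[0],q[1],0]))
hs,e=tri([('top',T(59,502)),('side',S(458,136))]);print('handle mid',hs,e,'vise',Rz(-q[2])@(hs-[q[0],q[1],0]))
t=D['top']['image'][:,:,::-1];s=D['side']['image'][:,:,::-1]
r=lambda im,x,y,w,h,k:cv2.resize(im[y:y+h,x:x+w],(w*k,h*k),interpolation=cv2.INTER_CUBIC)
cv2.imwrite('pics/cam.png',np.hstack([r(t,370,208,42,42,9),r(s,338,274,42,42,9)]))
for n,q in (('top','crank'),('top','camera_head'),('side','camera_head'),('side','stamp')):
  g=D[n,q,0]['region'];ys,xs=np.nonzero(g);print(n,q,len(xs),cv2.minAreaRect(np.c_[xs,ys].astype(np.float32)))
E
```

```text
vise [0.62183043 0.18608067] -15.965854429278378 [-0.7  0.  -0.4  0.2 -0.1  0.6  0.7  1.2]
stamp top [0.64605082 0.18348324 0.125     ] expected [0.64105895 0.18057938 0.125     ]
in vise [0.02400057 0.00416493 0.125     ]
handle mid [0.51132764 0.2434385  0.04427711] 0.08420084357294907 vise [-0.12201733  0.02474991  0.04427711]
top crank 104 ((226.6647186279297, 264.6412048339844), (9.653406143188477, 22.018442153930664), 40.601295471191406)
top camera_head 417 ((394.5, 226.5), (17.0, 25.0), 90.0)
side camera_head 485 ((362.15386962890625, 293.23077392578125), (28.28971290588379, 18.30510711669922), 56.3099365234375)
side stamp 483 ((318.5, 213.5), (27.0, 21.0), 90.0)
```

View pics/cam.png

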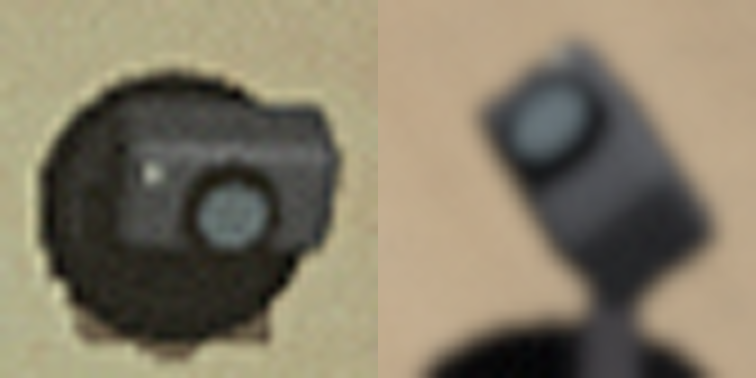

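The enlarged camera head shows the lens at top px ~(395.4,231.3) and side px ~(356.6,286.9). The head's long side is nearly along world y, the lens faces the robot and tilts up, and the foot centre is at top px ~(388.7,230.6). I'll fit the head pose with a box model.

Run:
```python
from h import *
T=lambda x,y:(np.array([x,y])+.5)/9-.5+[370,208]
S=lambda x,y:(np.array([x-378,y])+.5)/9-.5+[338,274]
L=[('top',T(233,214)),('side',S(549,120))];print('lens tri',tri(L), onz('top',T(233,214),.105))
ft=onz('top',T(174,206),.006);print('foot',ft, 'side proj',proj('side',ft)) 
c,s=np.cos(np.radians(55)),np.sin(np.radians(55))
H=np.array([[c,0,s],[0,1,0],[-s,0,c]])  # columns: cam x,y,z in stand frame
obs=[('top',T(121,143),1,1,0),('top',T(330,152),-1,1,0),('top',T(125,100),1,1,1),('top',T(318,107),-1,1,1),('top',T(122,249),1,-1,0),
('side',S(483,108),1,-1,0),('side',S(578,38),1,1,0),('side',S(570,252),-1,-1,0),('side',S(690,180),-1,1,0),('side',S(712,232),-1,1,1),('side',S(600,295),-1,-1,1)]
def f(q,full=False):
    p,yaw,hu,hd,d=q[:3],q[3],*q[4:]
    r=[]
    for n,uv in L:r+=list(3*(proj(n,p)[0]-uv))
    for n,uv,a,b,e in obs:
        P=np.array([e*d,31*a,hu if b>0 else -hd])/1000;r+=list(proj(n,p+Rz(yaw)@H@P)[0]-uv)
    return np.array(r+[(p[2]-.105)*2000])
r=least_squares(f,[.45,0-.2,.105,0,20,20,40],loss='soft_l1');q=r.x
print(q[:3],np.degrees(q[3]),q[4:]);print(f(q).round(1))
print('lens in stand frame for yaw:',Rz(-q[3])@(q[:3]-ft))
for n in('ink_jar','eraser','masking_tape','brayer'):
    ys,xs=np.nonzero(D['top',n,0]['region']);print(n,onz('top',(xs.mean(),ys.mean()),.02).round(3))
for uv in((192,284),(306,248),(279,301)):print('lookalike',onz('top',uv,.03).round(3))
```

```text
lens tri (array([ 0.59428783, -0.20356233,  0.105246  ]), np.float64(0.4977442330532193)) [ 0.59520987 -0.20394937  0.105     ]
foot [ 0.60505889 -0.20425797  0.006     ] side proj [[359.53336549 321.18722129]]
[ 0.59532766 -0.20392425  0.10462624] -3.9605879480588704 [18.95043012 14.34312538 28.25626886]
[-0.1 -0.1  2.4  0.6  1.2  0.8  2.4  1.  -0.5  0.2  2.   0.5 -0.5  0.3
 -1.6 -2.5 -0.4 -3.6 -1.9 -2.3 -2.9 -3.6  1.1 -2.   1.3  0.2 -0.7]
lens in stand frame for yaw: [-0.00973104 -0.00033922  0.09862624]
ink_jar [ 0.752 -0.004  0.02 ]
eraser [ 0.683 -0.387  0.02 ]
masking_tape [ 0.515 -0.435  0.02 ]
brayer [0.619 0.424 0.02 ]
lookalike [0.471 0.333 0.03 ]
lookalike [0.561 0.026 0.03 ]
lookalike [0.42  0.101 0.03 ]
```

>>> drive_tool(
  increments=[
    [[0,0,40],[0,0,0],1],
    [[20,40,10],[0,0,7],1],
    [[20,40,0],[0,0,7],1],
    [[20,40,0],[0,0,7],1],
    [[20,40,0],[0,0,7],1],
    [[20,40,0],[0,0,7],1],
    [[20,40,0],[0,0,7],1],
    [[20,40,0],[0,0,7],1],
  ],
)

```text
clock: 1.67
eef_pos: [0.2898, -0.2121, 0.2807]
tool_rot: [0.83, 0.558, 0.0, 0.001]
ft_force: [0.8, -1.0, 0.2]
grip_width: 0.0853
grasp_force: 0.0
```

>>> drive_tool(
  increments=[
    [[15.4,32.6,-4],[0,0,6.87],1],
    [[15.4,32.6,-4],[0,0,6.87],1],
    [[15.4,32.6,-4],[0,0,6.87],1],
    [[15.4,32.6,-4],[0,0,6.87],1],
    [[15.4,32.6,-4],[0,0,6.87],1],
    [[15.4,32.6,-4],[0,0,6.87],1],
    [[15.4,32.6,-4],[0,0,6.87],1],
    [[15.4,32.6,-4],[0,0,6.87],1],
  ],
)

```text
clock: 2.33
eef_pos: [0.4132, 0.0488, 0.2485]
tool_rot: [0.478, 0.879, 0.0, 0.0]
ft_force: [1.1, -0.3, 1.8]
grip_width: 0.0853
grasp_force: 0.0
```

>>> drive_tool(
  increments=[
    [[15.4,32.6,-4],[0,0,6.87],1],
    [[15.4,32.6,-4],[0,0,6.87],1],
    [[15.4,32.6,-4],[0,0,6.87],1],
    [[15.4,32.6,-4],[0,0,6.87],1],
    [[15.4,32.6,-4],[0,0,6.87],1],
    [[15.4,32.6,-4],[0,0,6.87],1],
    [[0,0,0],[0,0,0],1],
    [[0,0,0],[0,0,0],1],
  ],
)

```text
clock: 3.0
eef_pos: [0.505, 0.244, 0.2229]
tool_rot: [0.14, 0.99, -0.001, -0.001]
ft_force: [-0.3, -0.7, -0.2]
grip_width: 0.0858
grasp_force: 0.0
```

Run:
```python
from workcell import *
import cv2,numpy as np
from h import *
o=get_obs();print(o['clock'],o['eef_pos'],o['tool_rot'],o['joint_pos'].round(2) if hasattr(o['joint_pos'],'round') else o['joint_pos'])
r=lambda im,x,y,w,h,k:cv2.resize(im[y:y+h,x:x+w],(w*k,h*k),interpolation=cv2.INTER_CUBIC)
a=camera('side')['image'][:,:,::-1];b=camera('top')['image'][:,:,::-1]
cv2.imwrite('pics/pre.png',np.hstack([r(a,230,170,130,90,4)[:360],r(b,205,190,70,90,4)]))
print(proj('top',o['eef_pos']),proj('side',o['eef_pos']))
```

```text
3.0 [0.50504252 0.24400802 0.22287955] [ 1.39981389e-01  9.90153441e-01 -7.00817460e-04 -9.40013628e-04] [ 0.45  0.37  0.16  1.36 -0.    0.73]
[[208.68692297 271.6965482 ]] [[261.38503539 166.22747289]]
```

View pics/pre.png

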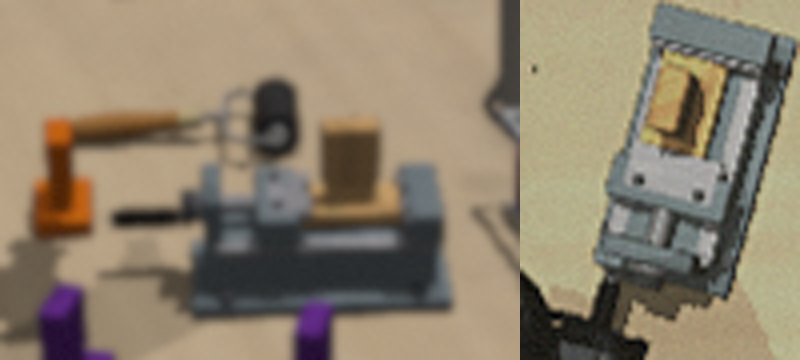

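The picture shows the gripper over the handle: in the top crop, the handle lies at the finger gap. Nothing is in the way, so I'll descend and pinch.

>>> drive_tool(
  increments=[
    [[0,0,-38],[0,0,0],1],
    [[0,0,-38],[0,0,0],1],
    [[0,0,-38],[0,0,0],1],
    [[0,0,-38],[0,0,0],1],
    [[0,0,-26],[0,0,0],1],
    [[0,0,-15],[0,0,0],1],
    [[0,0,0],[0,0,0],0.6],
    [[0,0,0],[0,0,0],0.3],
  ],
)

```text
clock: 3.77
eef_pos: [0.5047, 0.2411, 0.0317]
tool_rot: [0.142, 0.99, -0.0, -0.0]
ft_force: [0.5, -1.2, 0.3]
grip_width: 0.0643
grasp_force: 0.0
```

>>> drive_tool(
  increments=[
    [[0,0,0],[0,0,0],0],
    [[0,0,0],[0,0,0],0],
    [[0,0,0],[0,0,0],0],
    [[0,0,0],[0,0,0],0],
    [[0,0,0],[0,0,0],0],
    [[0,0,0],[0,0,0],0],
  ],
)

```text
clock: 4.27
eef_pos: [0.506, 0.242, 0.0325]
tool_rot: [0.141, 0.99, -0.0, 0.001]
ft_force: [0.3, -3.2, 5.1]
grip_width: 0.0126
grasp_force: 58.6
```

```bash
cat > tab.py <<'E'
import numpy as np,sys
t0,n,d=float(sys.argv[1]),int(sys.argv[2]),np.radians(float(sys.argv[3]))
yaw=np.radians(-16);th=t0+d*np.arange(n+1)
y,z=34*np.sin(th),34*np.cos(th)
for i in range(n):
    dy=y[i+1]-y[i];print(round(th[i+1],2),[[round(-dy*np.sin(yaw),1),round(dy*np.cos(yaw),1),round(z[i+1]-z[i],1)],[0,0,0],0])
E
python3 tab.py 2.42 48 15
```

```text
2.68 [[np.float64(-2.0), np.float64(-7.1), np.float64(-4.9)], [0, 0, 0], 0]
2.94 [[np.float64(-2.3), np.float64(-8.1), np.float64(-2.9)], [0, 0, 0], 0]
3.21 [[np.float64(-2.4), np.float64(-8.5), np.float64(-0.6)], [0, 0, 0], 0]
3.47 [[np.float64(-2.4), np.float64(-8.4), np.float64(1.7)], [0, 0, 0], 0]
3.73 [[np.float64(-2.2), np.float64(-7.7), np.float64(3.9)], [0, 0, 0], 0]
3.99 [[np.float64(-1.8), np.float64(-6.4), np.float64(5.8)], [0, 0, 0], 0]
4.25 [[np.float64(-1.4), np.float64(-4.8), np.float64(7.4)], [0, 0, 0], 0]
4.51 [[np.float64(-0.8), np.float64(-2.8), np.float64(8.4)], [0, 0, 0], 0]
4.78 [[np.float64(-0.2), np.float64(-0.6), np.float64(8.9)], [0, 0, 0], 0]
5.04 [[np.float64(0.5), np.float64(1.7), np.float64(8.7)], [0, 0, 0], 0]
5.3 [[np.float64(1.1), np.float64(3.8), np.float64(8.0)], [0, 0, 0], 0]
5.56 [[np.float64(1.6), np.float64(5.6), np.float64(6.7)], [0, 0, 0], 0]
5.82 [[np.float64(2.0), np.float64(7.1), np.float64(4.9)], [0, 0, 0], 0]
6.09 [[np.float64(2.3), np.float64(8.1), np.float64(2.9)], [0, 0, 0], 0]
6.35 [[np.float64(2.4), np.float64(8.5), np.float64(0.6)],
[... 1791 characters left out ...]
0.6)], [0, 0, 0], 0]
12.89 [[np.float64(2.4), np.float64(8.4), np.float64(-1.7)], [0, 0, 0], 0]
13.15 [[np.float64(2.2), np.float64(7.7), np.float64(-3.9)], [0, 0, 0], 0]
13.42 [[np.float64(1.8), np.float64(6.4), np.float64(-5.8)], [0, 0, 0], 0]
13.68 [[np.float64(1.4), np.float64(4.8), np.float64(-7.4)], [0, 0, 0], 0]
13.94 [[np.float64(0.8), np.float64(2.8), np.float64(-8.4)], [0, 0, 0], 0]
14.2 [[np.float64(0.2), np.float64(0.6), np.float64(-8.9)], [0, 0, 0], 0]
14.46 [[np.float64(-0.5), np.float64(-1.7), np.float64(-8.7)], [0, 0, 0], 0]
14.72 [[np.float64(-1.1), np.float64(-3.8), np.float64(-8.0)], [0, 0, 0], 0]
14.99 [[np.float64(-1.6), np.float64(-5.6), np.float64(-6.7)], [0, 0, 0], 0]
```

>>> drive_tool(
  increments=[
    [[-2.0,-7.1,-4.9],[0,0,0],0],
    [[-2.3,-8.1,-2.9],[0,0,0],0],
    [[-2.4,-8.5,-0.6],[0,0,0],0],
  ],
)

```text
clock: 4.52
eef_pos: [0.4991, 0.2194, 0.0218]
tool_rot: [0.14, 0.99, 0.001, 0.001]
ft_force: [5.7, 1.4, -10.2]
grip_width: 0.0128
grasp_force: 58.8
```

>>> drive_tool(
  increments=[
    [[-2.4,-8.4,1.7],[0,0,0],0],
    [[-2.2,-7.7,3.9],[0,0,0],0],
    [[-1.8,-6.4,5.8],[0,0,0],0],
  ],
)

```text
clock: 4.77
eef_pos: [0.4917, 0.1939, 0.0324]
tool_rot: [0.142, 0.99, -0.002, -0.0]
ft_force: [4.4, -2.5, -5.5]
grip_width: 0.013
grasp_force: 59.3
```

>>> drive_tool(
  increments=[
    [[-1.4,-4.8,7.4],[0,0,0],0],
    [[-0.8,-2.8,8.4],[0,0,0],0],
    [[-0.2,-0.6,8.9],[0,0,0],0],
  ],
)

```text
clock: 5.02
eef_pos: [0.4892, 0.1852, 0.0578]
tool_rot: [0.142, 0.99, -0.002, -0.0]
ft_force: [4.2, -3.2, -4.0]
grip_width: 0.0126
grasp_force: 59.4
```

>>> drive_tool(
  increments=[
    [[0.5,1.7,8.7],[0,0,0],0],
    [[1.1,3.8,8.0],[0,0,0],0],
    [[1.6,5.6,6.7],[0,0,0],0],
    [[2.0,7.1,4.9],[0,0,0],0],
  ],
)

```text
clock: 5.35
eef_pos: [0.4952, 0.2056, 0.0873]
tool_rot: [0.142, 0.99, -0.001, 0.0]
ft_force: [6.2, -1.0, -9.6]
grip_width: 0.0128
grasp_force: 58.6
```

>>> drive_tool(
  increments=[
    [[2.3,8.1,2.9],[0,0,0],0],
    [[2.4,8.5,0.6],[0,0,0],0],
    [[2.4,8.4,-1.7],[0,0,0],0],
    [[2.2,7.7,-3.9],[0,0,0],0],
  ],
)

```text
clock: 5.68
eef_pos: [0.5043, 0.2367, 0.0834]
tool_rot: [0.142, 0.99, -0.004, 0.0]
ft_force: [4.7, -9.9, -8.7]
grip_width: 0.0123
grasp_force: 59.5
```

>>> drive_tool(
  increments=[
    [[1.8,6.4,-5.8],[0,0,0],0],
    [[1.4,4.8,-7.4],[0,0,0],0],
    [[0.8,2.8,-8.4],[0,0,0],0],
    [[0.2,0.6,-8.9],[0,0,0],0],
  ],
)

```text
clock: 6.02
eef_pos: [0.5084, 0.2505, 0.0536]
tool_rot: [0.142, 0.99, -0.004, 0.0]
ft_force: [3.4, -13.0, 3.0]
grip_width: 0.0129
grasp_force: 60.9
```

>>> drive_tool(
  increments=[
    [[-0.7,-2.7,-8.7],[0,0,0],0],
    [[-1.1,-3.8,-8.0],[0,0,0],0],
    [[-1.6,-5.6,-6.7],[0,0,0],0],
    [[-2.0,-7.1,-4.9],[0,0,0],0],
  ],
)

```text
clock: 6.35
eef_pos: [0.5039, 0.2354, 0.0267]
tool_rot: [0.141, 0.99, 0.001, 0.001]
ft_force: [2.8, 0.2, 2.2]
grip_width: 0.0127
grasp_force: 60.8
```

>>> drive_tool(
  increments=[
    [[-2.3,-8.1,-2.9],[0,0,0],0],
    [[-2.4,-8.5,-0.6],[0,0,0],0],
    [[-2.4,-8.4,1.7],[0,0,0],0],
    [[-2.2,-7.7,3.9],[0,0,0],0],
  ],
)

```text
clock: 6.68
eef_pos: [0.4935, 0.2006, 0.0267]
tool_rot: [0.141, 0.99, -0.001, -0.0]
ft_force: [6.5, -3.6, -6.8]
grip_width: 0.0127
grasp_force: 59.8
```

>>> drive_tool(
  increments=[
    [[-1.8,-6.4,5.8],[0,0,0],0],
    [[-1.4,-4.8,7.4],[0,0,0],0],
    [[-0.8,-2.8,8.4],[0,0,0],0],
    [[-0.2,-0.6,8.9],[0,0,0],0],
  ],
)

```text
clock: 7.02
eef_pos: [0.4892, 0.1852, 0.0584]
tool_rot: [0.142, 0.99, -0.002, -0.0]
ft_force: [5.0, -3.0, -3.7]
grip_width: 0.0127
grasp_force: 60.2
```

>>> drive_tool(
  increments=[
    [[0.5,1.7,8.7],[0,0,0],0],
    [[1.1,3.8,8.0],[0,0,0],0],
    [[1.6,5.6,6.7],[0,0,0],0],
    [[2.0,7.1,4.9],[0,0,0],0],
  ],
)

```text
clock: 7.35
eef_pos: [0.4952, 0.2054, 0.0873]
tool_rot: [0.141, 0.99, 0.0, 0.0]
ft_force: [7.5, 0.1, -13.4]
grip_width: 0.0126
grasp_force: 59.0
```

>>> drive_tool(
  increments=[
    [[2.3,8.1,2.9],[0,0,0],0],
    [[2.4,8.5,0.6],[0,0,0],0],
    [[2.4,8.4,-1.7],[0,0,0],0],
    [[2.2,7.7,-3.9],[0,0,0],0],
  ],
)

```text
clock: 7.68
eef_pos: [0.5041, 0.236, 0.0838]
tool_rot: [0.142, 0.99, -0.003, 0.0]
ft_force: [6.3, -9.5, -7.5]
grip_width: 0.013
grasp_force: 59.8
```

>>> drive_tool(
  increments=[
    [[1.8,6.4,-5.8],[0,0,0],0],
    [[1.4,4.8,-7.4],[0,0,0],0],
    [[0.8,2.8,-8.4],[0,0,0],0],
    [[0,0,0],[0,0,0],0],
  ],
)

```text
clock: 8.02
eef_pos: [0.5081, 0.2499, 0.0615]
tool_rot: [0.141, 0.99, -0.003, 0.0]
ft_force: [5.9, -7.5, -3.5]
grip_width: 0.0128
grasp_force: 60.2
```

>>> drive_tool(
  increments=[
    [[0.2,0.6,-5.0],[0,0,0],0],
    [[0,0,-4.5],[0,0,0],0],
    [[0,0,0],[0,0,0],0],
  ],
)

```text
clock: 8.27
eef_pos: [0.5083, 0.2503, 0.0531]
tool_rot: [0.142, 0.99, -0.003, 0.0]
ft_force: [5.5, -6.0, -2.3]
grip_width: 0.0127
grasp_force: 60.4
```

>>> drive_tool(
  increments=[
    [[-0.2,-0.6,-4.0],[0,0,0],0],
    [[-0.4,-1.3,-3.5],[0,0,0],0],
    [[0,0,0],[0,0,0],0],
  ],
)

```text
clock: 8.52
eef_pos: [0.5079, 0.2492, 0.0462]
tool_rot: [0.141, 0.99, -0.002, 0.001]
ft_force: [3.5, -6.6, -1.5]
grip_width: 0.0125
grasp_force: 60.5
```

>>> drive_tool(
  increments=[
    [[-0.3,-1.0,-2.0],[0,0,0],0],
    [[0,0,0],[0,0,0],0],
  ],
)

```text
clock: 8.68
eef_pos: [0.5077, 0.2487, 0.0447]
tool_rot: [0.141, 0.99, -0.001, 0.001]
ft_force: [3.6, -3.9, 0.7]
grip_width: 0.0127
grasp_force: 60.6
```

>>> drive_tool(
  increments=[
    [[-0.3,-1.2,-2.5],[0,0,0],0],
    [[-0.3,-1.2,-2.0],[0,0,0],0],
    [[0,0,0],[0,0,0],0],
  ],
)

```text
clock: 8.93
eef_pos: [0.5078, 0.2482, 0.0426]
tool_rot: [0.141, 0.99, 0.001, 0.001]
ft_force: [0.1, -2.7, 11.0]
grip_width: 0.0126
grasp_force: 61.9
```

>>> drive_tool(
  increments=[
    [[-0.4,-1.4,-2.0],[0,0,0],0],
    [[0,0,0],[0,0,0],0],
  ],
)

```text
clock: 9.1
eef_pos: [0.5079, 0.2481, 0.0422]
tool_rot: [0.141, 0.99, 0.003, 0.002]
ft_force: [-1.7, -1.1, 17.9]
grip_width: 0.0127
grasp_force: 62.7
```

The stop is reached: the pose is stuck at z = 42 mm and the push has risen to 18 N. I'll release and rise.

>>> drive_tool(
  increments=[
    [[0,0,0],[0,0,0],0.5],
    [[0,0,0],[0,0,0],0.7],
    [[0,0,0],[0,0,0],0.7],
    [[0,0,0],[0,0,0],0.7],
    [[0,0,15],[0,0,0],0.7],
    [[0,0,40],[0,0,0],0.7],
    [[0,0,40],[0,0,0],0.7],
    [[0,0,40],[0,0,0],0.7],
  ],
)

```text
clock: 9.77
eef_pos: [0.5049, 0.2456, 0.1732]
tool_rot: [0.141, 0.99, -0.001, -0.002]
ft_force: [1.0, 1.3, -0.2]
grip_width: 0.0598
grasp_force: 0.0
```

>>> drive_tool(
  increments=[
    [[0,0,40],[0,0,0],0.7],
    [[-20,0,40],[0,0,0],0.7],
    [[-30,0,0],[0,0,0],0.7],
    [[0,0,0],[0,0,0],0.7],
  ],
)

```text
clock: 10.1
eef_pos: [0.4542, 0.2461, 0.2527]
tool_rot: [0.14, 0.99, 0.001, -0.0]
ft_force: [-0.9, -0.5, -2.0]
grip_width: 0.0596
grasp_force: 0.0
```

Run:
```python
from workcell import *
import cv2,numpy as np
from h import *
o=get_obs();print(o['clock'],o['eef_pos'],o['ft_force'],o['grip_width'])
r=lambda im,x,y,w,h,k:cv2.resize(im[y:y+h,x:x+w],(w*k,h*k),interpolation=cv2.INTER_CUBIC)
a=camera('side');b=camera('top')
for p in(a,b):
  for g in silhouettes('stamp',p)[:4]:print(g['conf'],g['bbox'])
A=r(a['image'][:,:,::-1],290,190,60,70,6);B=r(b['image'][:,:,::-1],215,185,60,100,6)
cv2.imwrite('pics/open.png',np.hstack([cv2.copyMakeBorder(A,0,180,0,0,0),B]))
pickle.dump((a['image'],b['image']),open('d1.pkl','wb'))
```

```text
10.1 [0.45421858 0.24614006 0.252651  ] [-0.9160417  -0.52836725 -2.00711521] 0.059625722706594005
0.94 [302.7, 196.8, 334.6, 226.4]
0.86 [236.5, 200.9, 256.2, 231.8]
0.77 [297.9, 245.8, 320.7, 282.1]
0.55 [238.8, 240.8, 259.8, 280.4]
0.8 [289.7, 235.5, 319.9, 262.7]
0.74 [267.2, 289.8, 292.7, 313.6]
0.73 [179.7, 268.4, 204.6, 282.2]
0.7 [233.3, 202.1, 257.4, 228.9]
```

View pics/open.png

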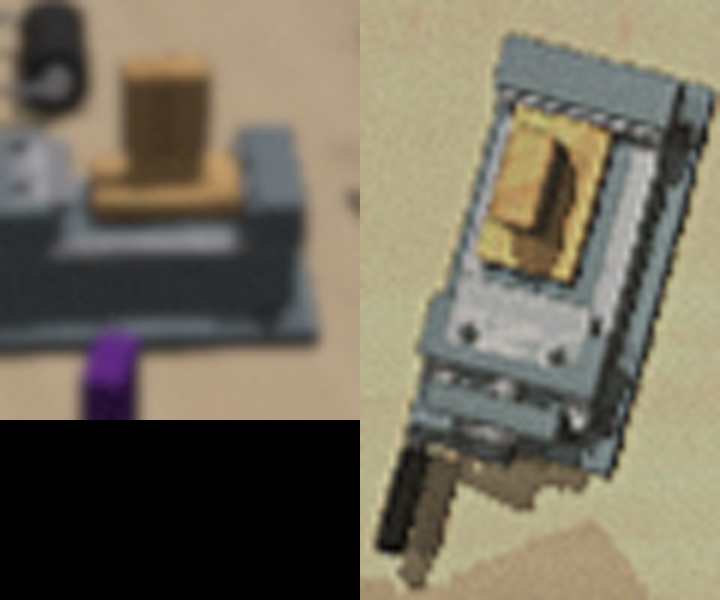

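Jaw fully open: its lip no longer covers the mount. The handle top centre is at crop (522,178), which is top px ~(241.6,214.3), and in the side view px ~(317.4,200.4).

Run:
```python
from h import *
u=(np.array([162,177])+.5)/6-.5+[215,185];s=(np.array([167,66])+.5)/6-.5+[290,190]
print(tri([('top',u),('side',s)]),onz('top',u,.125))
m=(np.array([185,192])+.5)/6-.5+[215,185]  # mount centre top, z 65
print('mount',onz('top',m,.065))
```

```text
(array([0.64523578, 0.18384243, 0.12383465]), np.float64(0.3346216307926995)) [0.6456325  0.18348864 0.125     ]
mount [0.64580164 0.1828762  0.065     ]
```

>>> drive_tool(
  increments=[
    [[31.9,-10.5,0],[0,0,0],0.7],
    [[31.9,-10.5,0],[0,0,0],0.7],
    [[31.9,-10.5,0],[0,0,0],0.7],
    [[31.9,-10.5,0],[0,0,0],0.7],
    [[31.9,-10.5,-10],[0,0,0],0.7],
    [[31.9,-10.5,-30],[0,0,0],0.7],
    [[0,0,-30],[0,0,0],0.7],
    [[0,0,0],[0,0,0],0.7],
  ],
)

```text
clock: 10.97
eef_pos: [0.6441, 0.1809, 0.1715]
tool_rot: [0.142, 0.99, -0.003, -0.008]
ft_force: [-1.3, 0.4, -2.4]
grip_width: 0.0596
grasp_force: 0.0
```

>>> drive_tool(
  increments=[
    [[0,0,0],[0,0,0],0.7],
    [[0,0,0],[0,0,0],0.7],
  ],
)

```text
clock: 11.13
eef_pos: [0.6468, 0.184, 0.1832]
tool_rot: [0.141, 0.99, 0.0, -0.0]
ft_force: [-0.3, 0.2, 0.9]
grip_width: 0.06
grasp_force: 0.0
```

>>> drive_tool(
  increments=[
    [[-1,-0.7,-25],[0,0,0],0.7],
    [[0,0,-30],[0,0,0],0.7],
    [[0,0,-25],[0,0,0],0.7],
    [[0,0,-13],[0,0,0],0.7],
    [[0,0,-6],[0,0,0],0.7],
    [[0,0,0],[0,0,0],0.7],
    [[0,0,0],[0,0,0],0.4],
    [[0,0,0],[0,0,0],0.2],
  ],
)

```text
clock: 11.8
eef_pos: [0.6473, 0.1838, 0.0867]
tool_rot: [0.141, 0.99, 0.001, 0.002]
ft_force: [0.5, 0.5, -0.5]
grip_width: 0.0366
grasp_force: 0.0
```

>>> drive_tool(
  increments=[
    [[0,0,0],[0,0,0],0],
    [[0,0,0],[0,0,0],0],
    [[0,0,0],[0,0,0],0],
    [[0,0,0],[0,0,0],0],
    [[0,0,0],[0,0,0],0],
  ],
)

```text
clock: 12.22
eef_pos: [0.6468, 0.1833, 0.0858]
tool_rot: [0.141, 0.99, 0.001, 0.002]
ft_force: [-0.4, -1.2, 5.2]
grip_width: 0.0192
grasp_force: 60.1
```

>>> drive_tool(
  increments=[
    [[0,0,5],[0,0,0],0],
    [[0,0,8],[0,0,0],0],
    [[0,0,12],[0,0,0],0],
    [[0,0,15],[0,0,0],0],
    [[0,0,20],[0,0,0],0],
    [[0,0,25],[0,0,0],0],
    [[0,0,25],[0,0,0],0],
    [[0,0,25],[0,0,0],0],
  ],
)

```text
clock: 12.88
eef_pos: [0.6451, 0.1829, 0.2198]
tool_rot: [0.141, 0.99, -0.0, -0.001]
ft_force: [1.0, 1.4, -0.5]
grip_width: 0.0194
grasp_force: 59.4
```

Run:
```python
from workcell import *
from h import *
P=[camera('top')['image'] for _ in range(4)]
a=np.mean([p.astype(float).mean(2) for p in P],0)
np.save('topavg.npy',a)
print(a[217:240,382:409].astype(int))
s=camera('side');t=camera('top')
pickle.dump((s['image'],t['image']),open('d2.pkl','wb'))
print(get_obs()['eef_pos'],get_obs()['clock'])
```

```text
[[115  67  52  32  26  30  28  30  31  26  21  29  41  91 106 156 168 164
  162 159 161 162 162 159 161 158 158]
 [ 25  26  34  36  42  40  39  42  41  41  39  33  25  25  20  86 137 167
  172 172 168 169 168 167 163 160 160]
 [ 32  44  52  60  63  62  61  61  63  64  58  59  55  53  52  47  78 112
  125 126 124 121 123 145 162 165 160]
 [ 37  50  65  70  73  72  69  71  69  71  69  72  70  73  69  67  65  61
   67  66  66  62  68  84 154 167 163]
 [ 44  53  60  70  71  68  70  72  70  70  67  69  71  70  72  67  70  68
   67  67  65  68  67  51 115 160 165]
 [ 44  46  60  68  69  69  67  69  69  72  68  71  69  69  69  70  73  68
   71  73  71  71  71  61  91 155 166]
 [ 40  44  56  69  79  80  80  80  80  77  75  77  77  74  73  72  73  75
   71  76  73  73  74  70  69 150 167]
 [ 43  40  63  82 103 103 102 101 104 102 104 104 102 102 102  99  98  97
   96  94  95  92  89  88  65 112 158]
 [ 39  37  62  78  91  95  95  96  99 101 102 104 106  88  87 102 101 101
  103 101  98 101 100  99  81  91 149]
 [ 41  43  59  64 132 120  84  77  79  85  71  62  62  44  42  58  69  82
   89  85
[... 842 characters left out ...]
  72  74  67  52  39  39  85 108 108 107  93  67  40
   63  77  75  73  66  64 132 164 164]
 [ 37  37  44  44  48  48  48  53  48  39  33  51  70  71  70  53  33  38
   52  57  56  49  70  98 154 165 160]
 [ 35  37  36  37  35  33  35  34  37  38  35  31  32  29  31  32  30  37
   36  31  28  79 135 150 161 164 162]
 [ 38  37  35  34  36  36  34  37  36  36  35  38  34  37  36  35  36  34
   34  31  25 135 170 169 164 162 162]
 [ 40  37  37  39  38  39  38  38  40  39  37  36  40  39  36  38  38  34
   32  25  78 158 169 163 163 161 163]
 [ 36  35  40  38  37  34  42  35  39  39  36  36  38  40  37  36  33  32
   28  26 133 167 164 162 160 161 160]]
[0.64472814 0.18276321 0.21684364] 13.1833
```

The averaged image gives the head's edges a slope of about 1.7° in the picture, so the camera's yaw is ≈ -3°, and the lens is at (0.595,-0.204,0.105). The stamp target is then (0.503,-0.199,0.236). I'll carry it there.

>>> drive_tool(
  increments=[
    [[-5,-14,10],[0,0,1.65],0],
    [[-10.5,-25,10],[0,0,1.65],0],
    [[-10.5,-25,10],[0,0,1.65],0],
    [[-10.5,-25,10],[0,0,1.65],0],
    [[-10.5,-25,5],[0,0,1.65],0],
    [[-10.5,-25,0],[0,0,1.65],0],
    [[-10.5,-25,0],[0,0,1.65],0],
    [[-10.5,-25,0],[0,0,1.65],0],
  ],
)

```text
clock: 13.85
eef_pos: [0.5655, -0.0071, 0.2618]
tool_rot: [0.025, 1.0, -0.0, -0.002]
ft_force: [0.4, 0.1, -0.9]
grip_width: 0.0194
grasp_force: 59.3
```

>>> drive_tool(
  increments=[
    [[-10.5,-25,0],[-0.23,-4.37,0],0],
    [[-10.5,-25,0],[-0.23,-4.37,0],0],
    [[-10.5,-25,0],[-0.23,-4.37,0],0],
    [[-10.5,-25,0],[-0.23,-4.37,0],0],
    [[-10.5,-25,0],[-0.23,-4.37,0],0],
    [[-10.5,-25,0],[-0.23,-4.37,0],0],
    [[-10.5,-25,0],[-0.23,-4.37,0],0],
    [[-10.5,-17,0],[-0.23,-4.37,0],0],
  ],
)

```text
clock: 14.52
eef_pos: [0.4813, -0.199, 0.2621]
tool_rot: [0.026, 0.953, -0.008, 0.301]
ft_force: [-0.0, -0.3, -1.9]
grip_width: 0.0196
grasp_force: 59.3
```

>>> drive_tool(
  increments=[
    [[0,0,0],[0,0,0],0],
    [[0,0,0],[0,0,0],0],
    [[0,0,0],[0,0,0],0],
  ],
)

```text
clock: 14.77
eef_pos: [0.4827, -0.1979, 0.2629]
tool_rot: [0.025, 0.954, -0.008, 0.3]
ft_force: [0.3, 0.8, -0.3]
grip_width: 0.0193
grasp_force: 59.3
```

```bash
cat > chk.py <<'E'
from workcell import *
from h import *
from scipy.spatial.transform import Rotation as Ro
o=get_obs();psi=np.radians(-3);lens=np.array([.5947,-.204,.105]);c,s=np.cos(np.radians(55)),np.sin(np.radians(55))
look=Rz(psi)@[-c,0,s];yc=Rz(psi)@[0,1,0];h=.0358
R=Ro.from_quat(o['tool_rot']).as_matrix()
Rt=np.c_[np.cross(yc,-look),yc,-look]   # tool x,y,z wanted
err=Ro.from_matrix(Rt@R.T).as_rotvec(degrees=True)
tgt=lens+look*(.16+h)
print(o['clock'],'tcp',o['eef_pos'],'need mm',((tgt-o['eef_pos'])*1000).round(1),'turn deg',err.round(2),o['ft_force'],o['grip_width'],o['joint_pos'])
E
python3 chk.py
```

```text
14.7667 tcp [ 0.48274934 -0.19786127  0.26289338] need mm [-0.2 -0.3  2.5] turn deg [-0.06 -0.09  0.04] [ 0.32354527  0.77714653 -0.25757826] 0.01927441233874571 [-0.54821264 -0.1201554  -0.48515257  0.65550031  0.27606232 -0.41643563]
```

>>> drive_tool(
  increments=[
    [[-0.2,-0.3,2.5],[0,0,0],0],
    [[0,0,0],[0,0,0],0],
    [[0,0,0],[0,0,0],0],
  ],
)

```text
clock: 15.02
eef_pos: [0.4842, -0.1977, 0.2669]
tool_rot: [0.024, 0.953, -0.008, 0.301]
ft_force: [0.1, -0.7, -0.5]
grip_width: 0.0194
grasp_force: 59.3
```

```bash
cat chk.py > chk2.py
cat >> chk2.py <<'E'
X=-Rt[:,0]; X=R[:,0];Y=R[:,1];Z=-R[:,2]; O=o['eef_pos']-Z*h
C=lambda zz:np.array([O+X*a*.035+Y*b*.022+Z*zz for a,b in((1,1),(1,-1),(-1,-1),(-1,1))])
ims=[]
for n,(x,y,w,hh) in(('side',(300,215,90,110)),('top',(340,200,90,110))):
    p=camera(n);im=p['image'][y:y+hh,x:x+w,::-1];im=cv2.resize(im,None,fx=4,fy=4,interpolation=cv2.INTER_CUBIC)
    raw=im.copy()
    for zz,col in((0,(0,255,0)),(.015,(255,0,0))):
        q=((proj(n,C(zz))-[x,y]+.5)*4).astype(np.int32);cv2.polylines(im,[q],True,col,1)
    q=((proj(n,lens)[0]-[x,y]+.5)*4).astype(int);cv2.circle(im,tuple(map(int,q)),3,(0,0,255),1)
    ims.append(np.vstack([im[100:400],raw[100:400]]) )
cv2.imwrite('pics/fin.png',np.hstack(ims));print(np.hstack(ims).shape)
E
python3 chk2.py
```

```text
15.0167 tcp [ 0.48421857 -0.19771022  0.26689009] need mm [-1.7 -0.4 -1.5] turn deg [ 0.03  0.04 -0.11] [ 0.09798359 -0.71505037 -0.46161665] 0.019435005066811745 [-0.54686101 -0.12170734 -0.47713571  0.66259693  0.276736   -0.4176388 ]
(600, 720, 3)
```

View pics/fin.png

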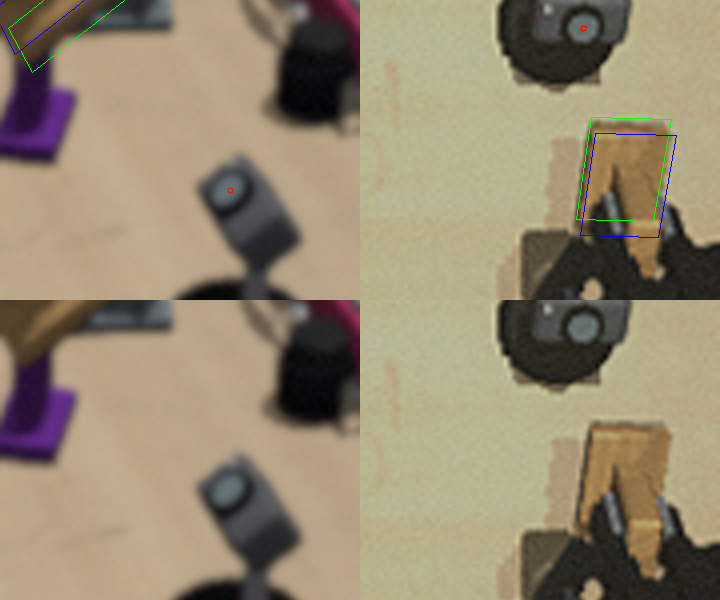

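The stamp is held facing the lens. In the top view it appears shifted ~1 px left (+y) of the predicted outline. I'll let it settle and look closer.

>>> drive_tool(
  increments=[
    [[0,0,0],[0,0,0],0],
    [[0,0,0],[0,0,0],0],
    [[0,0,0],[0,0,0],0],
    [[0,0,0],[0,0,0],0],
    [[0,0,0],[0,0,0],0],
    [[0,0,0],[0,0,0],0],
  ],
)

```text
clock: 15.62
eef_pos: [0.4829, -0.1983, 0.2662]
tool_rot: [0.025, 0.953, -0.008, 0.301]
ft_force: [0.8, 0.3, -1.7]
grip_width: 0.0193
grasp_force: 59.3
```

```bash
cat chk.py > chk3.py
cat >> chk3.py <<'E'
X=R[:,0];Y=R[:,1];Z=-R[:,2]; O=o['eef_pos']-Z*h
C=lambda zz,hx,hy:np.array([O+X*a*hx+Y*b*hy+Z*zz for a,b in((1,1),(1,-1),(-1,-1),(-1,1))])
ims=[]
for n,(x,y,w,hh) in(('side',(275,205,44,66)),('top',(390,224,44,66))):
    im=np.mean([camera(n)['image'].astype(float) for _ in range(4)],0).astype(np.uint8)
    cv2.imwrite(f'pics/avg_{n}.png',im[:,:,::-1])
    im=cv2.resize(im[y:y+hh,x:x+w,::-1],None,fx=9,fy=9,interpolation=cv2.INTER_CUBIC)
    for zz,hx,hy,col in((0,.033,.02,(0,255,0)),(.015,.035,.022,(255,0,0)),(.075,.021,.010,(0,0,255))):
        q=((proj(n,C(zz,hx,hy))-[x,y]+.5)*9).astype(np.int32);cv2.polylines(im,[q],True,col,1)
    ims.append(im)
cv2.imwrite('pics/fin2.png',np.hstack(ims))
E
python3 chk3.py
```

```text
15.6167 tcp [ 0.48289015 -0.19833588  0.26622877] need mm [-0.3  0.2 -0.8] turn deg [0.   0.01 0.02] [ 0.80619331  0.28410153 -1.66906656] 0.019291685118683375 [-0.54929531 -0.12292523 -0.47953593  0.66218069  0.27683768 -0.41780141]
```

View pics/fin2.png

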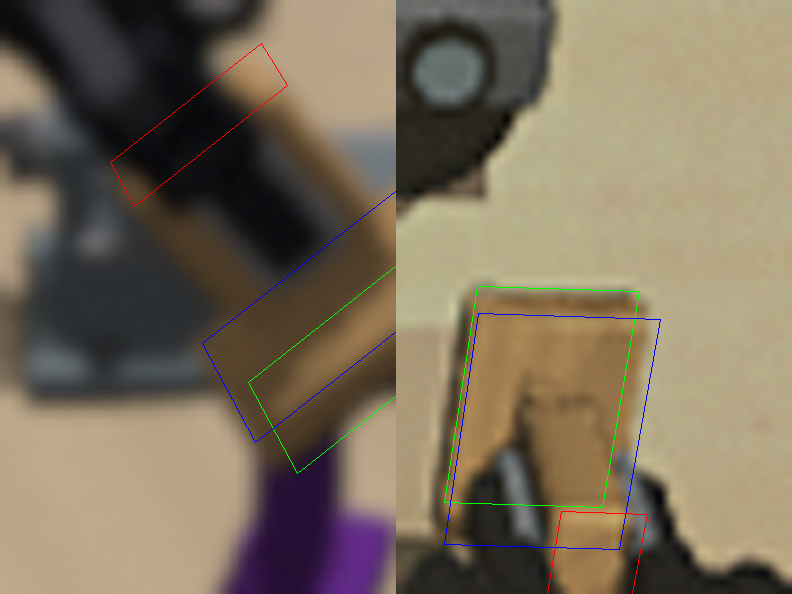

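Run:
```python
import cv2,numpy as np
from h import *
im=cv2.imread('pics/avg_top.png').astype(int);d=im[:,:,2]-im[:,:,0]
print('r-b cols 392..420');
for r in range(254,286,2):print(r,d[r,392:422])
print('lum');g=im.mean(2).astype(int)
for r in range(254,286,2):print(r,g[r,392:422])
im=cv2.imread('pics/avg_side.png').astype(np.uint8)
cv2.imwrite('pics/side3.png',cv2.resize(im[195:275,270:345],None,fx=8,fy=7.5,interpolation=cv2.INTER_CUBIC))
```

```text
r-b cols 392..420
254 [45 45 44 44 46 46 46 46 44 44 44 46 45 45 47 47 44 45 46 48 47 48 48 48
 48 46 48 47 49 50]
256 [43 42 43 41 41 48 49 47 49 46 43 43 46 47 45 45 44 44 42 41 42 38 35 37
 48 46 45 44 45 46]
258 [41 39 40 41 41 26 74 84 81 81 78 78 74 73 74 74 74 76 70 65 65 67 68 74
 77 58 45 44 47 45]
260 [46 46 44 48 45 21 72 84 81 82 82 84 87 84 78 79 83 81 80 83 81 78 80 80
 83 75 47 43 44 46]
262 [50 51 49 51 38 31 80 87 81 79 83 84 84 82 78 80 83 82 81 79 74 72 70 74
 80 62 48 46 46 46]
264 [51 51 49 52 35 59 81 82 81 80 82 80 83 82 81 82 84 82 75 75 73 74 71 74
 85 56 43 46 47 47]
266 [51 50 51 50 23 71 83 83 80 85 83 75 63 73 75 77 78 76 75 74 75 73 75 78
 73 51 43 43 45 47]
268 [55 55 52 45 28 78 85 83 82 82 85 62 38 61 70 67 59 64 60 59 71 74 78 81
 59 47 47 43 46 46]
270 [51 51 53 37 40 79 84 80 81 82 81 43 51 65 68 73 73 73 76 76 66 70 77 87
 52 44 46 47 46 48]
272 [51 53 53 27 71 83 84 80 84 91 67 30 25 56 69 72 70 74 74 77 72 68 79 77
 50 44 48 47 46 45]
274 [51 53 49 25 77 86 84 81 58 15 -2  4 18 45 63 69 73 74 76 75 78 71 38 11
 40 47 45 47 46 47]
276 [53 54 38 3
[... 1805 characters left out ...]
 93 103 109 110
 113 111 111  99 110 111 157 168 165 165 159 164]
276 [149 156  98  60 118 126  96  62  43  54 106 112  56  43  82 104 107 110
 110 112 111 111  87 101 106 109 140 167 166 160]
278 [146 157  78 100 117  89  45  40  39  30  90 118  81  40  70  93 106 110
 111 111 114 115 107 112 116  68  25  38 145 165]
280 [148 139  64  98 123  73  31  34  37  31  54 108 114  57  40  88 118 127
 130 131 129 129 132 112 110 105  56  24 107 159]
282 [152 150  81  56  66  46  27  32  37  35  32  96 121  83  43  93 122 130
 128 131 131 134 134 104  96 113  81  35  25 147]
284 [ 68  69  68  59  96  84  42  26  33  38  37  36  39  56  61 100 124 125
 121 116 112 114 117  65  75  89  70  41  31  43]
```

View pics/side3.png

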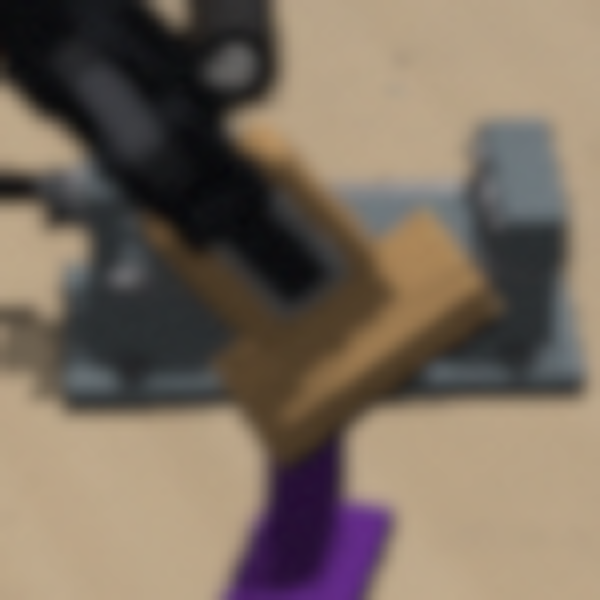

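The side view shows the mount's left corner at px ~(297.3,242.2), against (297.1,242.6) predicted. In the top view, the outline slopes match the prediction (-0.17), and the only error is a ~2 mm offset toward +y relative to the lens. I'll correct it and settle.

>>> drive_tool(
  increments=[
    [[-0.3,-1.8,-0.8],[0,0,0],0],
    [[0,0,0],[0,0,0],0],
    [[0,0,0],[0,0,0],0],
    [[0,0,0],[0,0,0],0],
    [[0,0,0],[0,0,0],0],
    [[0,0,0],[0,0,0],0],
    [[0,0,0],[0,0,0],0],
    [[0,0,0],[0,0,0],0],
  ],
)

```text
clock: 16.68
eef_pos: [0.4826, -0.2001, 0.2654]
tool_rot: [0.025, 0.953, -0.008, 0.301]
ft_force: [-0.0, -0.2, -0.0]
grip_width: 0.0196
grasp_force: 59.3
```

```bash
python3 chk.py; python3 -c "
from workcell import *
o=get_obs();print(o['joint_vel']);print(job_done())"
```

```text
16.6833 tcp [ 0.48262424 -0.20008345  0.26541251] need mm [-0.1  2.  -0. ] turn deg [0.   0.01 0.01] [-0.04130371 -0.24809287 -0.02568393] 0.019580243661758204 [-0.55384987 -0.12064126 -0.47965883  0.66093444  0.27930608 -0.42189521]
[ 1.76976458e-04  2.44469407e-04  2.21826046e-03  1.07002463e-03
 -1.57978740e-03  4.01515439e-06]
the job is handed in; nothing more can be done
None
```

I wound the vise open to its stop and left it open, then lifted out the wooden stamp; I handed the job in at about 16.7 s with the stamp held still, its face square to the lens at 16 cm (camera yaw and centring measured from the pictures, good to a few mm and degrees), and no verdict came back.

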